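# Unpile the shed bench

### The arm

A 7-joint arm with a two-finger parallel gripper is mounted at the origin on the work surface. World frame = base frame: x ahead of the robot, y to its left, z up, the work surface at z = 0. Lengths are in m, angles in rad, forces in N, time in s.
With the tool pointing down it reaches from about 0.425 to 0.925 m from the base axis. Payload 6.8 kg.
Tool frame: the origin (TCP) lies at the very end of the fingers, on their centre line; the grasp point (between the pads) lies behind it (arm.hold_point_z is the z of the grasp point in the tool frame, in m); z points along the fingers, y is the direction in which the jaws open and shut (so a half turn about z gives the same grasp; the last joint's range is limited). The gripper opens to 85 mm and grips with 20 to 120 N. Pads are 22 mm wide; open, the fingers measure 114 mm over their backs; the gripper's body (76 mm by 85 mm) begins 54 mm behind the grasp point. The pads swing forward as they close: fully open they stand 13 mm farther back than shut.
Start: joints at [-1.37, 0.477, 0.022, 1.555, -0.011, 1.109, -0.083], TCP at [0.205, 0.643, 0.231] pointing down, gripper open.
Joint ranges: [-2.96, 2.96], [-0.34, 2.1], [-1.41, 1.46], [0.24, 2.44], [-1.37, 4.51], [0.17, 1.92], [-2.96, 2.96]. Speed limits (rad/s): [2.39, 2.39, 3.14, 3.14, 3.14, 3.14, 3.14].

### API

Orientations are given as [roll, pitch, yaw] about the fixed x, y, z axes, in that order (R = Rz(yaw) Ry(pitch) Rx(roll)).
In Python, from rig import arm, sensors, viewer gives the robot as it stands. Calls block until the motion is done:
- arm.goto(position, orientation): joint-space move of the TCP to a pose.
- arm.move_linear(position, feed=0.15, rotation=None, until_force=None): straight line of the TCP; rotation=None keeps the orientation; feed is the mean speed in m/s. With until_force (N) it stops when the force on the tool has changed by that much, and returns True; else False.
- arm.goto_joints(angles): joint-space move.
- arm.let_go() and arm.grab(squeeze=None): open the fingers fully, or close them until they stop; squeeze is the grip in N (None keeps the last).
- arm.wait(seconds).
- arm.ik(position, orientation): joint angles nearest the present ones, or None.
- sensors.read_state(): the state.
- viewer.grab_frame(name): name is "scene" or "top"; returns (picture, depth): 420x560x3 uint8, red, green, blue; 420x560 float32, m along the optical axis (not along the pixel's ray), 0 where there is no reading.
- viewer.calibration(name): a dict with "camera_matrix" (3x3 intrinsics, pixels), "k1" (the pictures are not rectified: a ray, as slopes to the right and down, at radius r is drawn at 1 + k1 r^2 times it, then the intrinsics apply), "R" (3x3) and "t" (3): a world point X has camera coordinates R X + t. Camera axes: x right, y down, z forward; pixel columns grow to the right and rows downward; lengths in m; the calibration is good to about 2 mm. A picture is of the moment at which its call begins. calibration takes no time and is no camera call.
A pose or a line that the arm cannot do raises arm.IKError and nothing moves.
- arm.close_job(): hands the job in, once; it reports no verdict.
The state is a dict: "time_s": time; "joints": joint angles; "qd": joint speeds; "joint_efforts": joint torques, N m; "ee_pos": TCP position; "orientation": TCP orientation; "ft_force": force on the tool from outside, world axes, zero at the start; "torque": the same for the moment, N m; "width": finger opening in m.
Only numpy, scipy, OpenCV 4.12 (cv2) and the standard library are available. Lean on these libraries where they do the work, as an engineer would, in place of code of your own. Each camera call takes 0.05 s, during which the arm holds its last target. There are 200 camera calls.

### The job

Two piles have grown on the shed bench: take them apart and put each thing squarely back on its own place, the drill-bit case inside the orange outline, the fuse tin inside the green outline, the grey pot upright in the grey saucer and the head torch, lamp up, flat in the black charging dock. Drop or tip nothing over, and leave the spanner and the flask where they are.

Things in the scene. Friction and masses are not known exactly. Their poses are not given: they have to be found in the camera images.
- bit_case: Drill-bit case: closed orange plastic box with a black panel on its lid and black latches, 64 (x) x 116 (y) x 36 (z) mm, about 0.35 kg; lies flat as the lower thing of one of two piles. Origin: centre of its underside; z up, y along its length. Grip it across the 64 mm.
- fuse_tin: Fuse tin: closed dark-green painted metal tin with a bare-metal panel on its lid, 60 (x) x 104 (y) x 36 (z) mm, about 0.3 kg; lies flat as the lower thing of the other pile. Origin: centre of its underside; z up, y along its length. Grip it across the 60 mm.
- pot: Small grey ceramic plant pot, empty, open at the top: upright cylinder of 60 mm diameter (foot 52 mm), 58 mm high, wall 4 mm, about 0.2 kg; stands on top of either the bit case or the fuse tin (it varies). Origin: centre of its underside; z up.
- head_torch: Head torch, the lamp unit without strap: blue plastic block 44 (x) x 60 (y) x 30 (z) mm with a round black and white lamp of 38 mm diameter on top (38 mm high in all; small black strap loops make it 71 mm over y), about 0.09 kg; lies lamp up on top of the other lower thing. Origin: centre of its underside; z up. Grip it across the 44 mm of the blue block.
- orange_bay: Place of the bit case: fixed grey board 108 (x) x 152 (y) mm, 4 mm thick, with an orange painted outline whose inside measures 86 (x) x 130 (y) mm. Origin: centre of the board's underside, so its top is 4 mm above the origin; z up, y along its length.
- green_bay: Place of the fuse tin: fixed grey board of the same size as the orange one (108 x 152 mm, 4 mm thick, outline 86 (x) x 130 (y) mm inside), but with a green outline. Origin: centre of the board's underside; z up, y along its length.
- saucer: Place of the pot: fixed round grey ceramic saucer, 94 mm diameter over the rim, rim 10 mm high, level inner floor 5 mm above the origin and about 80 mm across. Origin: centre of its underside; z up.
- torch_dock: Place of the head torch: fixed black charging dock, an open shallow tray 78 (x) x 96 (y) mm outside, rim 10 mm high and 5 mm thick, blue-lined inner floor 68 (x) x 86 (y) mm at 5 mm above the origin; a small black plug with a green light sits at its +y end. Origin: centre of its underside; z up, y along its length.
- spanner: Bystander: chrome spanner 150 mm long lying flat on the bench between the things, its x along its length, loose. Leave it where it lies.
- flask: Bystander: aluminium drinking flask with black twist cap, 66 mm diameter, 204 mm high, standing loose on the bench at the robot's right (-y side). Origin: centre of its underside. Leave it standing where it is.
Not all that is in view belongs to the job. What is meant by the torch_dock is not red, and is the smaller of those in its own colour. What is shaped like the saucer but purple is not meant.

How it is judged:
By the outcome, as a careful person would: the job done as asked, in the order asked, and still so for the second after the job is handed in, with the robot touching nothing.
It also fails if it takes over 120 s, if anything falls off the work surface, if the arm or the gripper's body presses on something with over 40 N, if the wrist force passes 120 N, or if a joint passes its speed limit or range.

## Working session

There is one attempt and no reset: what is moved stays moved. The work goes in short steps, each a Python script; the robot and the scene stay as the last script left them, time stands still between calls to the robot, and variables do not carry over. Pictures are saved under pics/ and viewed, about 12 in all and at most 16, crops included, and the job is handed in when it is done.

```bash
ls; mkdir -p pics; python3 - <<'E'
from rig import arm,sensors,viewer
import cv2
for n in("scene","top"):
    p,d=viewer.grab_frame(n); cv2.imwrite(f"pics/{n}0.png",cv2.cvtColor(p,cv2.COLOR_RGB2BGR)); c=viewer.calibration(n); print(n,c,(d>0).mean())
print(arm.hold_point_z); print(sensors.read_state())
E
```

```text
pics
scene {'camera_matrix': array([[526.09667022,   0.        , 283.61560307],
       [  0.        , 526.09667022, 202.25094077],
       [  0.        ,   0.        ,   1.        ]]), 'k1': -0.1403939759523197, 'R': array([[ 0.78027444,  0.62503157, -0.02252392],
       [ 0.41039074, -0.53883358, -0.73568866],
       [-0.47196529,  0.56479545, -0.67694524]]), 't': array([-0.3401407 , -0.19353454,  1.55545868])} 0.9953146258503401
top {'camera_matrix': array([[507.76548806,   0.        , 289.93197459],
       [  0.        , 507.76548806, 208.48808406],
       [  0.        ,   0.        ,   1.        ]]), 'k1': 0.018230625295314756, 'R': array([[-0.02233072, -0.99970728, -0.00931046],
       [-0.98949016,  0.02343139, -0.14268913],
       [ 0.14286552,  0.00602625, -0.98972376]]), 't': array([-0.06780782,  0.47073784,  1.49288939])} 0.9960969387755102
-0.0187
{'time_s': 0.1, 'joints': array([-1.37011832,  0.47771618,  0.02232175,  1.55637782, -0.01151905,
        1.10929512, -0.08311868]), 'qd': array([ 3.37066661e-04, -2.35583881e-03, -6.58454766e-04, -2.59798897e-03,
       -2.42120467e-04, -8.21106318e-05, -1.47280900e-04]), 'joint_efforts': array([ 3.00450978e-03, -5.97762108e+01,  1.61272768e+00, -2.81954849e+01,
        1.27598559e-02,  4.89197555e-03, -6.93186053e-06]), 'ee_pos': array([0.20495642, 0.64255593, 0.23041271]), 'orientation': array([-3.13992634e+00,  9.51011630e-05,  2.83282588e+00]), 'ft_force': array([-0.99753487, -0.01184893, -0.4067344 ]), 'torque': array([ 0.0245674 , -0.03047945,  0.04346608]), 'width': 0.08559254174110059}
```

View pics/scene0.png

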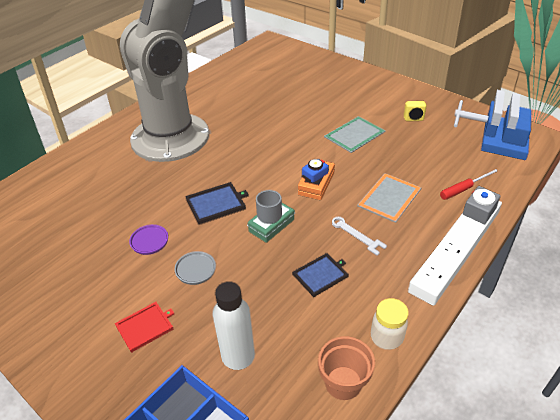

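View pics/top0.png

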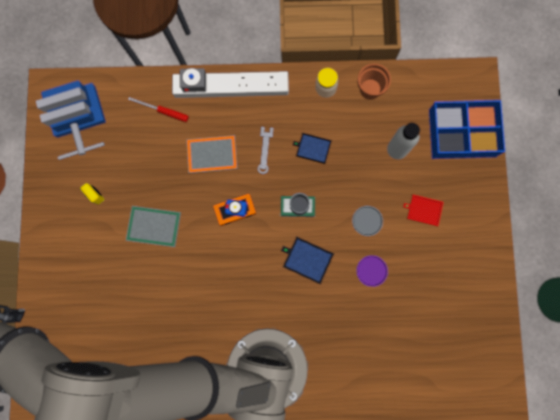

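Seen in the top view: the orange case with torch is at (235,209), the green tin with pot at (298,205), the orange bay at (212,154) and the green bay at (153,226).
- **Dock candidates:** black (315,148), black (308,261) and red (425,210). The smaller black one, (315,148), fits.
- **Saucer candidates:** grey (367,220) and purple (371,271). The grey one fits.

I'll measure them and confirm in one enlarged crop.

```bash
cat > h.py <<'E'
from rig import arm,sensors,viewer
import cv2, numpy as np
def world(n,uv,z):
    c=viewer.calibration(n)
    s=cv2.undistortPoints(np.float64(uv).reshape(-1,1,2),c["camera_matrix"],np.array([c["k1"],0,0,0.]))[:,0]
    d=np.c_[s,np.ones(len(s))]@c["R"]; o=-c["R"].T@c["t"]
    return o+d*((z-o[2])/d[:,2])[:,None]
def shot(n,name=None,roi=None,k=1):
    p,d=viewer.grab_frame(n)
    if name:
        q=p if roi is None else p[roi[1]:roi[3],roi[0]:roi[2]]
        cv2.imwrite(f"pics/{name}.png",cv2.cvtColor(cv2.resize(q,None,fx=k,fy=k,interpolation=cv2.INTER_CUBIC),cv2.COLOR_RGB2BGR))
    return p,d
def mask(p,lo,hi,roi=None):
    m=cv2.inRange(cv2.cvtColor(p,cv2.COLOR_RGB2HSV),np.array(lo),np.array(hi))
    if roi is not None:
        r=np.zeros_like(m); r[roi[1]:roi[3],roi[0]:roi[2]]=255; m&=r
    return m
def rect(n,m,z):
    """min-area rectangle of the largest blob, in world xy at plane z: centre, (long,short), yaw of the long side"""
    m=cv2.morphologyEx(m,cv2.MORPH_CLOSE,np.ones((3,3),np.uint8))
    cs,_=cv2.findContours(m,cv2.RETR_EXTERNAL,cv2.CHAIN_APPROX_NONE)
    c=max(cs,key=cv2.contourArea)[:,0]
    w=world(n,c,z)[:,:2]
    (x,y),(a,b),t=cv2.minAreaRect((w*1000).astype(np.float32))
    if a<b: a,b,t=b,a,t+90
    return np.round([x/1000,y/1000,a,b,(t+90)%180-90],3)
E
python3 - <<'E'
from h import *
p,d=shot("top","crop1",(130,120,410,300),2.8)
T=lambda nm,lo,hi,roi,z:print(nm,rect("top",mask(p,lo,hi,roi),z))
T("obay",(5,120,120),(20,255,255),(180,130,242,176),.004)
T("gbay",(60,40,40),(95,255,255),(120,200,185,250),.004)
T("dockS outer",(0,0,0),(180,255,60),(286,125,340,170),.01)
T("dockS blue",(100,60,30),(130,255,255),(286,125,340,170),.005)
T("dockL outer",(0,0,0),(180,255,60),(276,230,340,290),.01)
T("dockL blue",(100,60,30),(130,255,255),(276,230,340,290),.005)
T("case",(5,150,120),(20,255,255),(210,190,262,228),.036)
T("tin",(60,40,30),(95,255,255),(275,190,320,220),.036)
T("torch blue",(100,100,60),(130,255,255),(210,190,262,228),.066)
for nm,roi,z in(("saucer",(345,200,390,240),.01),("pot",(285,190,315,218),.094),("lamp",(222,198,248,220),.074)):
    T(nm,(0,0,40) if nm!="lamp" else (0,0,150),(180,50,255) if nm!="pot" else (180,60,140),roi,z)
print(p[205,299],p[220,367],p[250,367],p[148,300:330:4].tolist())
E
```

```text
obay [6.56000e-01 1.66000e-01 1.93579e+02 1.43947e+02 8.86290e+01]
gbay [  0.43    0.341 146.562 102.32   80.914]
dockS outer [ 0.676 -0.105 18.663 15.984 88.657]
dockS blue [ 0.662 -0.154 89.902 71.477 73.282]
dockL outer [ 3.1700e-01 -1.2500e-01  1.3014e+02  9.6770e+01  6.4661e+01]
dockL blue [  0.316  -0.128 118.136  92.709  63.852]
case [4.73000e-01 8.50000e-02 1.55104e+02 1.12299e+02 8.86550e+01]
tin [ 0.476 -0.1   96.268 54.658 88.631]
torch blue [4.7000e-01 8.3000e-02 6.4830e+01 4.1645e+01 8.8648e+01]
saucer [ 0.43  -0.312 88.89  84.933 -2.299]
pot [  0.475  -0.109  69.548  64.35  -68.298]
lamp [4.7300e-01 8.2000e-02 2.9514e+01 2.6652e+01 8.8645e+01]
[80 82 87] [113 117 122] [123  79  44] [[47, 63, 99], [50, 70, 112], [52, 73, 117], [51, 72, 114], [51, 71, 115], [52, 72, 115], [52, 72, 116], [57, 50, 63]]
```

View pics/crop1.png

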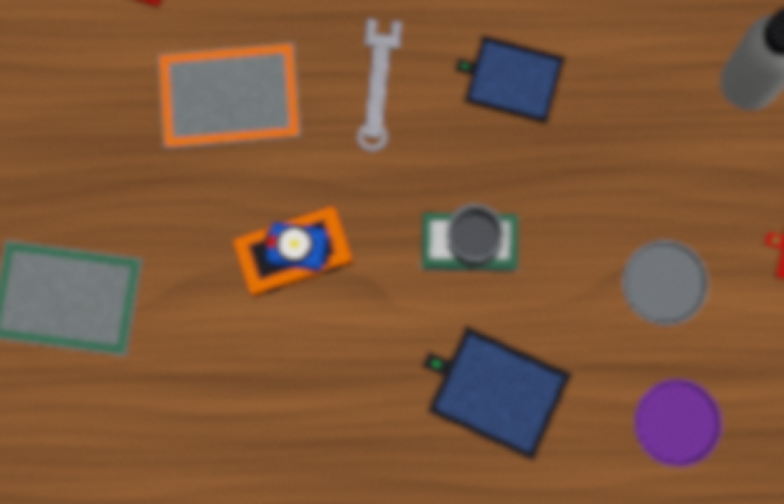

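The crop confirms it: the black dock at top-view (315,148) measures about 90x71 mm on its lining (nominal 86x68), against 118x93 mm for the other. The grey saucer is the round one above the purple. My orange threshold caught wood, so I'll refine the poses using colour with depth-height gating in both views.

```bash
cat >> h.py <<'E'
def height(n,d):
    c=viewer.calibration(n); h,w=d.shape
    uv=np.stack(np.meshgrid(np.arange(w),np.arange(h)),-1).reshape(-1,1,2).astype(float)
    s=cv2.undistortPoints(uv,c["camera_matrix"],np.array([c["k1"],0,0,0.]))[:,0]
    P=np.c_[s,np.ones(len(s))]*d.reshape(-1,1)
    return ((P-c["t"])@c["R"]).reshape(h,w,3)
def blob(n,p,d,lo,hi,zr,xy,r,z):
    """rect of colour mask gated by depth height zr near world xy"""
    W=height(n,d); m=mask(p,lo,hi)
    m[(W[...,2]<zr[0])|(W[...,2]>zr[1])|(np.hypot(W[...,0]-xy[0],W[...,1]-xy[1])>r)]=0
    return rect(n,m,z)
E
python3 - <<'E'
from h import *
np.set_printoptions(suppress=True)
ANY=((0,0,0),(180,255,255))
OR=((3,190,150),(20,255,255)); GR=((60,40,30),(95,255,255)); BL=((100,90,40),(130,255,255))
for n in("scene","top"):
    p,d=shot(n,"crop2",(170,110,430,310),3) if n=="scene" else shot(n)
    print(n)
    for nm,c,zr,xy,r,z in (("obay",OR,(-.02,.02),(.656,.166),.13,.004),("gbay",GR,(-.02,.02),(.43,.341),.13,.004),
      ("dock",BL,(-.02,.02),(.662,-.154),.1,.005),("case",OR,(.028,.046),(.473,.085),.1,.036),("case any",ANY,(.026,.046),(.473,.085),.1,.036),
      ("tin",GR,(.028,.046),(.476,-.1),.1,.036),("tin any",ANY,(.026,.046),(.476,-.1),.1,.036),
      ("torch",BL,(.058,.074),(.47,.083),.06,.066),("torch any",ANY,(.058,.09),(.47,.083),.06,.066),
      ("pot",ANY,(.085,.105),(.475,-.109),.06,.094),("saucer",((0,0,60),(180,60,255)),(-.01,.03),(.43,-.312),.06,.01)):
        try: print(nm,blob(n,p,d,*c,zr,xy,r,z))
        except Exception as e: print(nm,e)
E
```

```text
scene
obay max() iterable argument is empty
gbay [  0.43    0.342 149.538 106.302  80.471]
dock [ 0.661 -0.154 81.835 65.389 73.277]
case max() iterable argument is empty
case any [  0.476   0.083 127.619  69.241 -72.525]
tin [  0.483  -0.105 107.685  63.212  87.656]
tin any [  0.483  -0.106 110.302  65.784  88.4  ]
torch [ 0.478  0.075 66.085 46.595 74.857]
torch any [ 0.475  0.078 69.581 56.045 82.58 ]
pot [  0.481  -0.109  65.06   57.674 -51.094]
saucer [ 0.432 -0.311 95.472 90.868 -8.52 ]
top
obay [  0.652   0.163 145.157 102.107 -86.186]
gbay [  0.43    0.341 146.375 102.146  81.082]
dock [ 0.662 -0.155 86.648 69.636 73.309]
case [  0.465   0.112  70.679  65.022 -71.907]
case any [  0.471   0.091 114.716  65.487 -72.494]
tin [ 0.477 -0.1   96.208 57.71  88.35 ]
tin any [  0.476  -0.1   102.351  60.703  88.629]
torch [ 0.471  0.084 60.725 41.939 83.853]
torch any [ 0.471  0.083 59.779 44.086 80.431]
pot [ 0.476 -0.106 58.49  57.797 -1.265]
saucer [  0.43   -0.312  89.277  87.379 -46.817]
```

View pics/crop2.png

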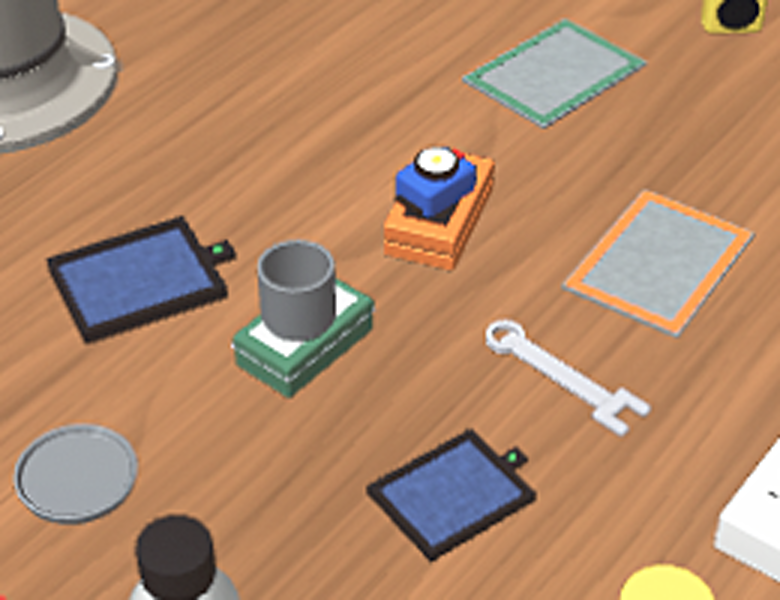

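The depth-gated top view gives consistent sizes: case 115x65, tin 102x61, torch 60x44, pot 58 mm. The crop also shows the pot upright on the tin and the torch lamp-up on the case. I'll start with the torch and move it to the dock.

```bash
cat >> h.py <<'E'
def ori(x,y,z,deg):
    """tool-down orientation with the wanted yaw mod 180 that keeps joint 7 nearest its middle"""
    best=None
    for k in(0,180,-180):
        o=[np.pi,0,np.radians(deg+k)]; q=arm.ik([x,y,z],o)
        if q is not None and(best is None or abs(q[6])<best[0]): best=(abs(q[6]),o)
    return best[1]
def st(t):
    s=sensors.read_state(); print(t,round(s["time_s"],1),"p",np.round(s["ee_pos"],4),"w",round(s["width"],4),"F",np.round(s["ft_force"],1),"j7",round(s["joints"][6],2))
H=.22
def pick(x,y,z,deg,sq):
    o=ori(x,y,H,deg); arm.goto([x,y,H],o); arm.move_linear([x,y,z+.02],.15)
    hit=arm.move_linear([x,y,z],.04,until_force=8); st(f"down hit={hit}")
    if hit: raise SystemExit
    arm.grab(sq); arm.wait(.2); st("grip")
    arm.move_linear([x,y,z+.03],.05); arm.move_linear([x,y,H],.15); st("up")
def place(x,y,z,deg):
    s=sensors.read_state()["orientation"][2]; cur=np.degrees(s)
    deg+=180*round((cur-deg)/180)
    arm.goto([x,y,H],[np.pi,0,np.radians(deg)]); arm.move_linear([x,y,z+.015],.15); st("above")
    hit=arm.move_linear([x,y,z-.004],.02,until_force=3); st(f"set hit={hit}")
def release(up=H):
    s=sensors.read_state()["ee_pos"]; arm.let_go(); arm.wait(.2)
    arm.move_linear([s[0],s[1],s[2]+.05],.08); arm.move_linear([s[0],s[1],up],.2); st("free")
E
python3 - <<'E'
from h import *
pick(.471,.083,.036+.008,82,35)
shot("scene","p1",(250,100,430,230),3)
E
```

```text
down hit=False 4.3 p [0.471  0.0829 0.0439] w 0.0855 F [-0.3 -0.1  0.5] j7 -0.07
grip 5.0 p [0.4713 0.0831 0.0444] w 0.0432 F [-1.4  0.2  6. ] j7 -0.07
up 6.8 p [0.4704 0.0828 0.2192] w 0.0433 F [-0.1 -0.  -1.4] j7 -0.3
```

View pics/p1.png

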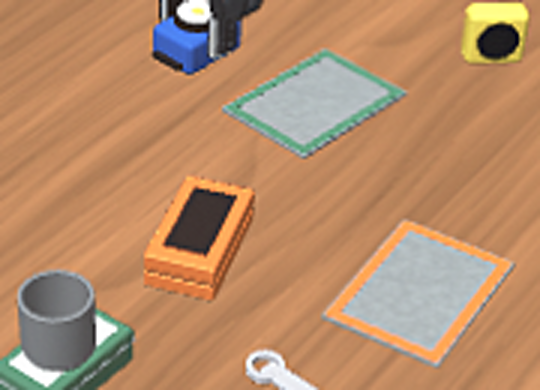

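The torch is held level (width 43 mm) and the case below was not disturbed. Next I'll set it in the dock.

```bash
python3 - <<'E'
from h import *
place(.662,-.1545,.013,73.3); 
E
```

```text
above 9.5 p [ 0.6627 -0.1548  0.0291] w 0.0433 F [-0.6  0.  -0.7] j7 0.34
set hit=True 10.2 p [ 0.6618 -0.1544  0.0135] w 0.0436 F [-0.9  0.7  4.5] j7 0.35
```

```bash
python3 - <<'E'
from h import *
release()
ANY=((0,0,0),(180,255,255)); BL=((100,90,40),(130,255,255))
p,d=shot("top","p2",(180,110,420,290),3.2)
c=blob("top",p,d,*ANY,(.026,.046),(.471,.091),.1,.036); print("case",c)
print("torch",blob("top",p,d,*BL,(.028,.045),(.662,-.154),.06,.035),blob("top",p,d,*ANY,(.026,.05),(.662,-.154),.06,.035))
pick(c[0],c[1],.004,c[4],50)
E
```

```text
free 12.6 p [ 0.6611 -0.1539  0.2185] w 0.0855 F [-0.1  0.1 -0.1] j7 0.22Traceback (most recent call last):
  File "<stdin>", line 5, in <module>
  File "h.py", line 38, in blob
    return rect(n,m,z)
  File "h.py", line 23, in rect
    c=max(cs,key=cv2.contourArea)[:,0]
      ~~~^^^^^^^^^^^^^^^^^^^^^^^^
ValueError: max() iterable argument is empty
```

View pics/p2.png

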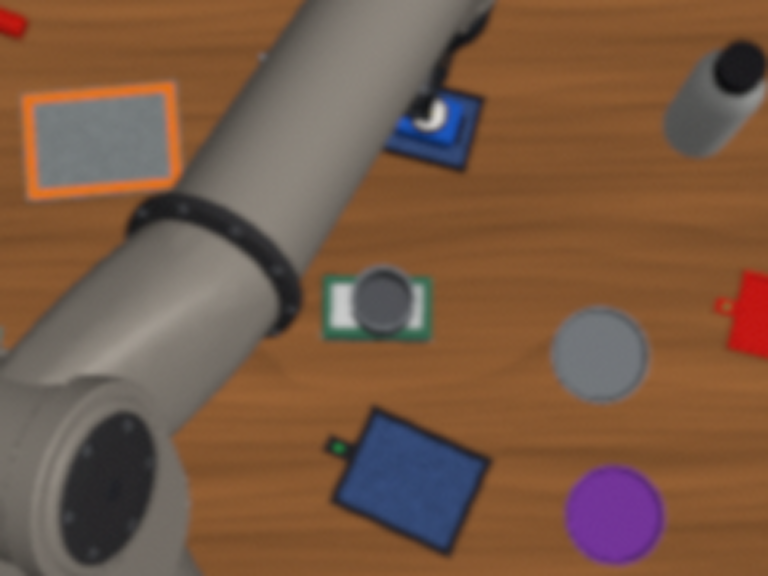

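The arm hides the case in the top view, and the torch sits lamp up in the dock (its lamp at crop (430,113)). I'll pick the case at its first measured pose.

```bash
python3 - <<'E'
from h import *
pick(.471,.091,.004,-72.5,50)
place(.652,.163,.008,93.8)
E
```

```text
down hit=False 16.0 p [0.471  0.0909 0.0039] w 0.0855 F [ 0.2 -0.1 -0.3] j7 0.5
grip 16.5 p [0.4717 0.0911 0.0046] w 0.0633 F [0.6 0.3 5.2] j7 0.5
up 18.6 p [0.4704 0.0908 0.2192] w 0.0634 F [-0.3 -0.6 -4.2] j7 0.17
above 20.9 p [0.6528 0.1631 0.0241] w 0.0629 F [-0.6 -0.5 -4.4] j7 0.24
set hit=True 21.6 p [0.6518 0.163  0.0087] w 0.0632 F [-1.5 -0.3  5.8] j7 0.25
```

```bash
python3 - <<'E'
from h import *
release()
pick(.4765,-.107,.051,90,35)
place(.430,-.312,.020,70)
E
```

```text
free 23.9 p [0.651  0.1631 0.2186] w 0.0855 F [0.7 0.3 0.2] j7 0.12
down hit=False 26.9 p [ 0.4764 -0.1071  0.0509] w 0.0854 F [-0.4 -0.6  0.1] j7 0.69
grip 27.5 p [ 0.4768 -0.1071  0.0514] w 0.0581 F [-0.7  0.1  6.2] j7 0.69
up 29.3 p [ 0.4758 -0.1067  0.2192] w 0.0582 F [-0.6 -0.2 -1.9] j7 0.41
above 31.6 p [ 0.4305 -0.3124  0.0357] w 0.0581 F [-0.3 -0.2 -0.5] j7 0.83
set hit=True 32.3 p [ 0.4299 -0.3119  0.0204] w 0.0583 F [-0.2  1.7  7.1] j7 0.85
```

```bash
python3 - <<'E'
from h import *
release()
np.set_printoptions(suppress=True)
ANY=((0,0,0),(180,255,255))
p,d=shot("top")
try: t=blob("top",p,d,*ANY,(.026,.046),(.476,-.1),.09,.036)
except ValueError: t=None
print(t)
if t is None or abs(t[2]-104)>5 or abs(t[3]-60)>4: t=[.476,-.1,0,0,88.6]
pick(t[0],t[1],.004,t[4],50)
place(.430,.3415,.008,81)
release()
# park aside, then check
arm.goto([.25,.55,.3],ori(.25,.55,.3,70))
p,d=shot("top","p3",(100,110,420,290),2.5)
OR=((3,190,150),(20,255,255)); GR=((60,40,30),(95,255,255)); BL=((100,90,40),(130,255,255))
for nm,c,zr,xy,r,z in(("case",ANY,(.03,.05),(.652,.163),.1,.04),("tin",ANY,(.03,.05),(.43,.3415),.1,.04),
 ("torch",BL,(.028,.042),(.662,-.154),.06,.035),("torch any",ANY,(.024,.055),(.662,-.154),.06,.035),("pot",ANY,(.052,.075),(.43,-.312),.06,.063)):
    try: print(nm,blob("top",p,d,*c,zr,xy,r,z))
    except ValueError: print(nm,"hidden")
shot("scene","s3")
E
```

```text
free 34.5 p [ 0.4295 -0.3112  0.2189] w 0.0855 F [ 0.2  0.5 -0.4] j7 0.6
[  0.476  -0.1   102.351  60.705  88.628]
down hit=False 37.6 p [ 0.4759 -0.1001  0.0039] w 0.0853 F [-0.5  0.5 -0.2] j7 0.77
grip 38.1 p [ 0.4768 -0.1001  0.0046] w 0.0593 F [0.9 0.5 5.3] j7 0.77
up 40.3 p [ 0.4754 -0.0998  0.2193] w 0.0591 F [ 0.3 -0.8 -2.9] j7 0.41
above 43.4 p [0.4305 0.3418 0.0237] w 0.0591 F [-0.1 -0.1 -3.2] j7 -0.2
set hit=True 44.1 p [0.4299 0.3415 0.0087] w 0.0589 F [-1.8  0.8  5.2] j7 -0.18
free 46.4 p [0.4291 0.3412 0.2189] w 0.0854 F [-0.8 -0.8 -0. ] j7 -0.43
case [  0.648   0.162 116.208  68.604 -86.033]
tin [  0.428   0.339 105.688  60.72   80.491]
torch [ 0.655 -0.153 61.136 40.8   88.516]
torch any [ 0.659 -0.153 59.787 45.939 71.444]
pot [ 0.43  -0.31  58.752 56.154 88.644]
```

View pics/p3.png

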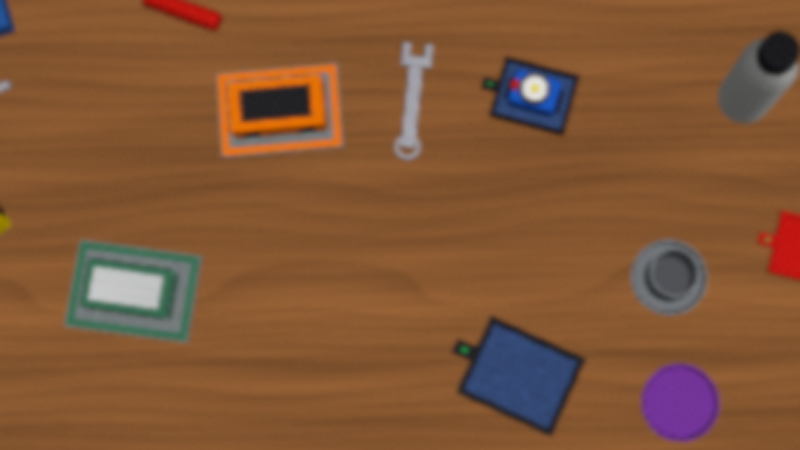

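View pics/s3.png

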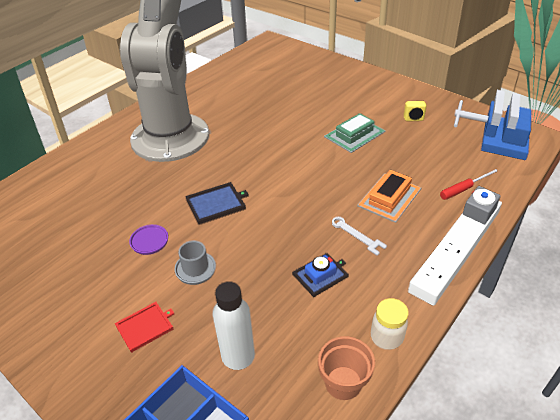

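Both views show all four things in place. The case is at top-crop (278,105), inside the orange outline. The tin is at (126,288), inside the green outline. The torch is at (535,90), lamp up in the small black dock, and the pot is at (670,272), upright in the grey saucer. The spanner and flask haven't moved and the gripper is clear, so I'm handing in.

```bash
python3 - <<'E'
from h import *
arm.close_job()
E
```

```text
the job is handed in; nothing more can be done
```

The job is done and handed in at about 48 s of the 120 s allowed. The torch went to the smaller black dock, then the bit case to the orange bay, the pot to the grey saucer and the fuse tin to the green bay. Each was set down on light contact at the expected height and nothing was dropped.

My last check was one picture from each camera. Each thing stands within about 1–4 mm and 2° of its place's centre and direction, inside its outline or rim. The pot is upright, the torch is lamp up, and the spanner and flask look unmoved by eye.

- **Torch check disagreed:** the colour-only mask gave x = 0.655 m and 88.5°, against 0.659 m and 71.4° for the height-only mask. I trust the height mask, because the colour mask is cut by the lamp and 88.5° is just the picture's own axis.
- **Case not re-measured:** the arm hid the bit case when I went to measure it again before picking, so I gripped it at its first measured pose. The grip closed at 63 mm, as it should.

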